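Run the watch-case carriers home on the rail and shut the keeper

TASK

Push the row of four watch-case carriers along the rail as one train, from behind the last one, until the first sits fully home against the end stop; then swing the keeper arm round behind the last carrier, all the way against its stop pin, so that the row cannot run back. Keep off the other carriers and off all the freshly polished watch cases, lift no carrier off the rail, and leave the tin, the loupe and the felt cone where they are.

Things in the scene. Friction and masses are not known exactly. Their poses are not given: they have to be found in the camera images.
- rail: grey base plate 420 x 72 x 10 mm fixed on the bench, a steel rail (24 mm wide, top 26 mm above the bench) along its x axis, ending at x = -205 mm. Origin: centre of the underside, on the bench; x points to the end stop, z up. With the row home, the carriers' origins are at x = +156, +98, +40, -18 mm and the last one's rear face at x = -47 mm
- stop_face (a point): centre of the face of the end stop's rubber buffer (x = +185, y = 0 mm in the rail's frame, 38 mm above the bench), on an aluminium block 50 mm wide and 54 mm high at the rail's far end; the first carrier's front face comes to rest here
- carrier_1: first carrier: aluminium block 58 (x, along the rail) x 44 x 36 mm high, about 0.23 kg, saddle-like on the rail with 1.5 mm side play, a steel watch case fixed flat on top (top 54 mm above the origin). Origin: centre of its underside, 12 mm above the bench; x points to the end stop. At the start its front face is 55 to 110 mm short of the stop
- carrier_2: second carrier: aluminium block 58 (x, along the rail) x 44 x 36 mm high, about 0.23 kg, saddle-like on the rail with 1.5 mm side play, a steel watch case fixed flat on top (top 54 mm above the origin). Origin: centre of its underside, 12 mm above the bench; x points to the end stop. Gaps in the row are under 1 mm
- carrier_3: third carrier: aluminium block 58 (x, along the rail) x 44 x 36 mm high, about 0.23 kg, saddle-like on the rail with 1.5 mm side play, a steel watch case fixed flat on top (top 54 mm above the origin). Origin: centre of its underside, 12 mm above the bench; x points to the end stop. 
- carrier_4: last carrier: aluminium block 58 (x, along the rail) x 44 x 36 mm high, about 0.23 kg, saddle-like on the rail with 1.5 mm side play, a steel watch case fixed flat on top (top 54 mm above the origin). Origin: centre of its underside, 12 mm above the bench; x points to the end stop. Push its rear face (29 mm towards -x), free 26 to 48 mm above the bench; the row takes 3 to 8 N
- case_4: the watch case fixed on the last carrier, 46 x 45 x 14 mm, its underside (the origin) 51.5 mm above the bench; its edge lies about 6 mm inside the carrier's rear face
- keeper (a joint): steel arm swinging level about an upright pivot at x = -56.5, y = +54 mm in the rail's frame. 0 = shut: across the rail against its stop pin, 3.5 mm behind the last carrier when the row is home; 1.57 = open, beside the rail, pointing to the rail's -x; most 2.3. At angle a it points along (-sin a, -cos a) in the rail's frame. Stays where left; moves with 0.5 N at the post
- keeper_post (a point): upright thumb post (steel, 10 mm diameter) at the free end of the keeper arm, 60 mm from the pivot. The point is on its axis, 54 mm above the bench; the post stands from 39 to 65 mm above the bench. The arm below it is 12 mm wide and lies 29 to 39 mm above the bench
- paste_tin: bystander: round tin, 69 mm diameter, 28 mm high; origin at the centre of its underside
- loupe: bystander: black eye loupe standing on the bench, 32 mm diameter, 28 mm high; origin at the centre of its underside
- felt_cone: bystander: grey felt cone standing on its base, 30 mm diameter, 48 mm high; origin at the centre of its underside

How it is judged (in metres and radians):
On the way, in this order (a step that is already met when the one before it is completed fails the run):
1. the row is pushed fully home against the end stop while the keeper is still open (x of carrier_1 in the frame of rail above 0.153 m and x of carrier_4 in the frame of rail above -0.0215 m and linear speed of each of carrier_1, carrier_2, carrier_3, carrier_4 below 0.02 m/s and value of joint keeper above 1 rad), for 0.2 s.
2. the keeper is swung shut behind the last carrier (x of carrier_1 in the frame of rail above 0.153 m and x of carrier_4 in the frame of rail above -0.0215 m and linear speed of each of carrier_1, carrier_2, carrier_3, carrier_4 below 0.02 m/s and value of joint keeper below 0.1 rad), for 0.2 s.
At the end, for the whole second after the job is handed in: The first carrier is within 3 mm of the end stop and the last within 3.5 mm of its home place, all four at rest and sitting level on the rail, and the keeper is shut to within 0.1 rad of its stop pin (all of step 2 and z of each of carrier_1, carrier_2, carrier_3, carrier_4 in the frame of rail below 0.015 m and angle between each of carrier_1, carrier_2, carrier_3, carrier_4's own z axis and vertical below 0.06 rad); the robot touches nothing.
It fails at once if a carrier is lifted or tipped off the rail (z of any of carrier_1, carrier_2, carrier_3, carrier_4 in the frame of rail above 0.018 m or angle between any of carrier_1, carrier_2, carrier_3, carrier_4's own z axis and vertical above 0.15 rad).
It fails at once if one of the first three carriers or its watch case is touched by the robot (contact force between any of the fingers, the arm and carrier_1 above 0.5 N or contact force between any of the fingers, the arm and carrier_2 above 0.5 N or contact force between any of the fingers, the arm and carrier_3 above 0.5 N).
It fails at once if the watch case on the last carrier is touched by the robot (contact force between any of the fingers, the arm and case_4 above 0.5 N).
It fails at once if the tin, the loupe or the felt cone is moved (distance of any of paste_tin, loupe, felt_cone from where it was at the start of the episode above 0.015 m).
It also fails if it takes over 48 s, if anything falls off the work surface, if the arm or the gripper's body presses on something with over 40 N, if the wrist force passes 120 N, or if a joint passes its speed limit or range.

ROBOT

A 6-joint arm with a two-finger parallel gripper is mounted at the origin on the work surface; the furniture and walls round the work are solid. World frame = base frame: x ahead of the robot, y to its left, z up, the work surface at z = 0. Lengths are in m, angles in degrees, forces in N, time in s.
With the tool pointing down it reaches from about 0.425 to 0.95 m from the base axis. Payload 3.5 kg.
Tool frame: the origin (TCP) lies on the centre line of the jaws, within the pads' length; the fingertips stand 17 mm ahead of it and the grasp point (between the pads) lies 2 mm behind it; z points along the fingers, y is the line along which they close (so a half turn about z gives the same grasp; the last joint's range is limited). The gripper opens to 85 mm and grips with 20 to 120 N. Pads are 22 mm wide; open, the fingers measure 114 mm over their backs; the gripper's body (76 mm by 85 mm) begins 54 mm behind the grasp point. The pads swing forward as they close: fully open they stand 13 mm farther back than shut.
Start: joints at [-77.235, 16.404, 90.338, -0, 73.258, -8.594], TCP at [0.246, -0.629, 0.248] pointing down, gripper open.
Joint ranges: [-158.93, 158.93], [-51.34, 127.21], [12.03, 142.37], [-87.48, 267.48], [13.55, 161.25], [-162.69, 162.69]. Speed limits (degrees/s): [159.86, 159.86, 180, 180, 180, 180].

INTERFACE

Orientations are given as [roll, pitch, yaw] about the fixed x, y, z axes, in that order (R = Rz(yaw) Ry(pitch) Rx(roll)).
In Python, from workcell import bot gives the robot as it stands. The module is installed in compiled form; this text tells all that it offers.
- The arm moves only by the tool jog_arm, never from a script. Its argument "series" is a list of rows, each a list of 3 entries, a list of its own where there are three numbers: the shift along the world's x, y, z normalised to -1 to 1, where 1 is 0.6 m, then the turn, a rotation vector about the world's x, y, z normalised to -1 to 1, where 1 is 90 degrees, then the opening, from 0 (shut) to 1 (fully open). In form: [[[dx, dy, dz], [wx, wy, wz], fingers], ...]. A call has 1 to 5 rows; each row is the pose to reach, as a shift and turn from the pose commanded when the call began; what a row does not reach only later rows make up. A row lasts 1/8 s, in which the tool goes at most 62.5 mm and 10.7 degrees, less where a joint would pass 70% of its speed; a pose out of reach is approached as far as the arm can. A call with a number of a shift or a turn outside -1 to 1 is refused whole. A call with a gripper value outside its range is refused whole. The fingers move at their own pace and stop on an object; the grip force is fixed at half the most. Time passes only in rows, so rows that repeat a pose let the fingers close. It gives the time, the measured TCP pose, the force, the opening and the grip force at its end, in the units of the state.
- bot.read_state(): the state, without advancing time (a new reading comes with each control period).
- bot.capture(name): name is "scene" or "top" or "wrist"; returns the picture (420x560x3 uint8, red, green, blue); there is no depth.
- bot.camera_info(name): a dict with "vertical_fov" (degrees; the focal length in pixels is half the picture's height over the tangent of half this angle, whatever the lens; pixels are square), "cx", "cy" (the principal point, pixels), "rvec" (rotation vector, rad) and "tvec" (3), from world to camera coordinates, as OpenCV has them. Camera axes: x right, y down, z forward; pixel columns grow to the right and rows downward; lengths in m; the calibration is good to about 2 mm. A picture is of the moment at which its call begins: read the wrist's pose just before it. camera_info takes no time and is no camera call; for the wrist camera it gives the pose at the moment of the call.
- bot.sign_off(): hands the job in; it is judged then, once.
Trained networks look in the newest picture that a camera, given by its name, has taken for a name from the list of things; names that differ only in an ending like _2 or _b are one class to them, and where a whole thing is asked for, a point or a joint stands for the part that bears it (a point fixed in the world has none). Each returns a list of dicts, best first, with "score" (0 to 1); they miss things now and then, are a little off and sometimes report something else, mostly with a low value. They report only what shows in the picture. A call takes as long as a camera call.
- bot.trace(label, camera): "pixels" (420x560 bool, what is visible of it) and "xy" ([column, row] in pixels, amid what is visible of it).
- bot.place_of(label, camera): "xy" ([column, row] in pixels: a listed point, or the origin of a listed thing).
The state is a dict: "time": time; "q": joint angles; "dq": joint speeds; "tau": joint torques, N m; "tcp_pos": TCP position; "eef_rot": TCP orientation; "ft_force": force on the tool from outside, world axes, zero at the start; "wrist_torque": the same for the moment, N m; "width": opening from 0.0 (shut) to 1.0 (fully open); "finger_force": force on a finger pad.
Only numpy, scipy, OpenCV 4.12 (cv2) and the standard library are available. Lean on these libraries where they do the work, as an engineer would, in place of code of your own. Each camera call takes 0.05 s, during which the arm holds its last target. There are 200 camera calls.

## Working session

There is one attempt and no reset: what is moved stays moved. The work goes in short steps, Python scripts to look and compute and a tool call to move; the robot and the scene stay as the last step left them, time stands still between calls to the robot, and variables do not carry over. Pictures are saved under pics/ and viewed, at most 10 in all, crops included, and the job is handed in when it is done.

Besides the shell and the picture viewer there is one more tool, called after "Call:" by a JSON object that holds its "name" and its "arguments", one argument or row to a line. jog_arm: Moves the arm, as the interface text tells. Its arguments: {"type":"object","properties":{"series":{"type":"array","items":{"type":"array"}}},"required":["series"]}

```bash
mkdir -p pics; cat > h.py <<'E'
import numpy as np, cv2
from workcell import bot
def cam(n):
    i=bot.camera_info(n); f=210/np.tan(np.radians(i["vertical_fov"]/2))
    K=np.array([[f,0,i["cx"]],[0,f,i["cy"]],[0,0,1]]); R=cv2.Rodrigues(np.array(i["rvec"],float))[0]
    return K,R,np.array(i["tvec"],float).ravel()
def ray(n,xy,z):
    K,R,t=cam(n); d=R.T@np.linalg.inv(K)@[xy[0],xy[1],1]; c=-R.T@t
    return c+d*(z-c[2])/d[2]
def snap(n,name):
    p=bot.capture(n); cv2.imwrite(f"pics/{name}.png",p[:,:,::-1]); return p
E
python3 - <<'E'
from h import *
a=snap("scene","s1");b=snap("top","t1")
cv2.imwrite("pics/both.png",cv2.resize(np.hstack([a,b]),(800,300))[:,:,::-1])
Z=dict(rail=0,stop_face=.038,carrier_1=.012,case_4=.0515,keeper_post=.054,paste_tin=0,loupe=0,felt_cone=0)
for n in("top","scene"):
  for l,z in Z.items():
    for r in bot.place_of(l,n)[:5]: print(n,l,round(r["score"],2),np.round(r["xy"],1),np.round(ray(n,r["xy"],z),4))
print(bot.read_state())
E
```

```text
top rail 0.75 [309.7 227.9] [0.6054 0.0302 0.    ]
top stop_face 0.75 [209.8 235.8] [0.5927 0.2226 0.038 ]
top carrier_1 0.85 [325.4 223.1] [6.13e-01 1.00e-04 1.20e-02]
top carrier_1 0.84 [297.3 227. ] [0.6069 0.0553 0.012 ]
top carrier_1 0.75 [265.3 234.1] [0.5947 0.1181 0.012 ]
top carrier_1 0.55 [356.8 218.4] [ 0.6206 -0.0618  0.012 ]
top case_4 0.58 [356.5 219.2] [ 0.6154 -0.0537  0.0515]
top keeper_post 0.74 [374.2 258. ] [ 0.5422 -0.0826  0.054 ]
top paste_tin 0.68 [245.3 170.8] [0.7234 0.155  0.    ]
top loupe 0.78 [260.3 289.8] [0.4874 0.1307 0.    ]
top felt_cone 0.51 [302.2 161.2] [0.7401 0.0404 0.    ]
top felt_cone 0.47 [373.7 258.8] [ 0.5411 -0.0936  0.    ]
scene rail 0.64 [310.8 230.2] [0.6064 0.0381 0.    ]
scene stop_face 0.81 [245.9 272.2] [0.5879 0.219  0.038 ]
scene carrier_1 0.75 [285.9 248.5] [0.5981 0.1154 0.012 ]
scene carrier_1 0.65 [320.  214.1] [0.6138 0.0031 0.012 ]
scene carrier_1 0.61 [335.6 195.7] [ 0.6272 -0.0626  0.012 ]
scene carrier_1 0.58 [306.1 227.4] [0.6083 0.0497 0.012 ]
scene case_4 0.79 [338.1 179.6] [ 0.6228 -0.059   0.0515]
scene case_4 0.5
[... 291 characters left out ...]
 [255.3 198.8] [0.7438 0.0334 0.    ]
{'time': 0.9, 'q': array([-7.72358395e+01,  1.64029020e+01,  9.03368845e+01, -1.96864041e-03,
        7.32575611e+01, -8.59367210e+00]), 'dq': array([-0.10287116,  0.02118471, -0.02665061,  0.09515052, -0.05442894,
       -0.04753943]), 'tau': array([-5.38358127e-04, -4.05960202e+01, -2.92945057e+01, -1.55596103e-04,
        4.43613835e-04,  9.52708419e-07]), 'tcp_pos': array([ 0.24585679, -0.62863089,  0.24834809]), 'eef_rot': array([1.79997659e+02, 2.26039790e-03, 2.13583996e+01]), 'ft_force': array([ 0.11790119,  0.30653551, -0.13924947]), 'wrist_torque': array([-0.00626833, -0.0112981 , -0.00967915]), 'finger_force': 0.0, 'width': 0.9986911601891426}
```

View pics/t1.png

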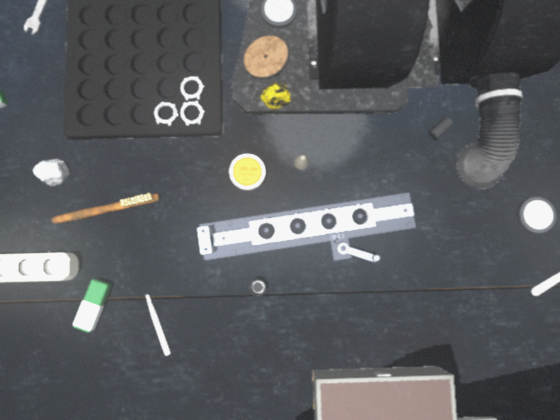

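View pics/s1.png

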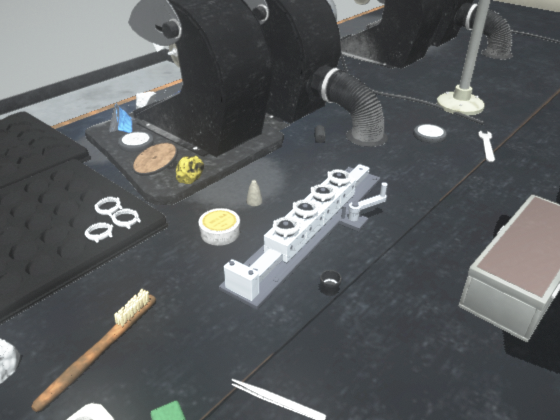

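Top and scene views agree. The rail runs at about 98° in world, with the stop at +y (top px 210,236), the keeper post on the robot's side (374,258), and the row short of the stop. I'll move above the rail's rear end for a closer look.

Call:
{"name": "jog_arm", "arguments": {
  "series": [
    [[0.06,0.085,0],[0,0,0.1],0],
    [[0.12,0.17,0],[0,0,0.2],0],
    [[0.19,0.25,0],[0,0,0.3],0],
    [[0.25,0.33,0],[0,0,0.4],0],
    [[0.3,0.4,0],[0,0,0.5],0]
  ]
}}

```text
time: 1.52
tcp_pos: [0.427, -0.3867, 0.2486]
eef_rot: [180.0, 0.0, 66.7]
ft_force: [0.5, -0.1, -0.5]
width: 0.003
finger_force: 0.0
```

Call:
{"name": "jog_arm", "arguments": {
  "series": [
    [[0.3,0.42,0],[0,0,0.42],0],
    [[0.3,0.42,0],[0,0,0.42],0],
    [[0.3,0.42,0],[0,0,0.42],0],
    [[0.3,0.42,0],[0,0,0.42],0],
    [[0.3,0.42,0],[0,0,0.42],0]
  ]
}}

```text
time: 2.15
tcp_pos: [0.6069, -0.1347, 0.2487]
eef_rot: [180.0, 0.0, 104.2]
ft_force: [1.1, -2.0, -0.4]
width: 0.003
finger_force: 0.0
```

```bash
cat > fit.py <<'E'
from h import *
from scipy.optimize import least_squares
def fit(cams,tag):
    # unknown: x0,y0,th,s (carrier_1 x), keeper a ; residual in px/f-scaled metres
    obs=[]
    for n in cams:
        snap(n,tag+n)
        for l in("rail","stop_face","carrier_1","keeper_post","case_4"):
            for r in bot.place_of(l,n)[:6]:
                if r["score"]>.4: obs.append((n,l,np.array(r["xy"]),r["score"]))
    cm={n:cam(n) for n in cams}
    def pts(p):
        x,y,th,s,a=p; c,sn=np.cos(th),np.sin(th)
        W=lambda u,v,z:np.array([x+c*u-sn*v,y+sn*u+c*v,z])
        C=[W(s-.0583*i,0,.012) for i in range(4)]
        return dict(rail=[W(0,0,0)],stop_face=[W(.185,0,.038)],carrier_1=C,case_4=[W(s-.0583*i,0,.0515) for i in range(4)],
          keeper_post=[W(-.0565-.06*np.sin(a),.054-.06*np.cos(a),.054)])
    def res(p,full=False):
        P=pts(p);o=[]
        for n,l,xy,sc in obs:
            K,R,t=cm[n]; best=None
            for X in P[l]:
                q=R@X+t; d=(K@(q/q[2]))[:2]-xy; d=d*q[2]/K[0,0]*1000
                if best is None or np.hypot(*d)<np.hypot(*best): best=d
            o.append(best)
        return o if full else np.concatenate(o)
    f=least_squares(res,[.605,.032,np.radians(98.3),.08,1.57],loss="soft_l1",f_scale=3,x_scale=[.01,.01,.05,.01,.3])
    for (n,l,xy,sc),d in zip(obs,res(f.x,True)): print(n,l,round(sc,2),xy.round(),d.round(1))
    p=f.x; print("x,y",p[:2].round(4),"th",np.degrees(p[2]).round(2),"c1x",p[3].round(4),"keeper",p[4].round(3))
    return p
E
python3 - <<'E'
from fit import *
print(bot.read_state()["tcp_pos"],bot.read_state()["eef_rot"])
np.save("p.npy",fit(["top","scene","wrist"],"b"))
for l in("paste_tin","loupe","felt_cone"):
  for r in bot.place_of(l,"wrist")[:1]: print(l,r["score"],ray("wrist",r["xy"],0))
E
```

```text
[ 0.60694773 -0.13471421  0.24867466] [1.79961891e+02 3.41662044e-02 1.04211159e+02]
top rail 0.87 [307. 228.] [ 1.6 -5.1]
top stop_face 0.7 [300. 162.] [-165.1  143.2]
top stop_face 0.63 [213. 237.] [0.1 2.3]
top carrier_1 0.91 [353. 220.] [ 3.  -5.1]
top carrier_1 0.83 [296. 225.] [-1.5  2.8]
top carrier_1 0.81 [266. 236.] [ 0.2 -8.9]
top carrier_1 0.67 [323. 225.] [ 4.9 -6.4]
top keeper_post 0.74 [378. 259.] [-4.5 -1.7]
top keeper_post 0.56 [359. 218.] [30.7 73.4]
top case_4 0.46 [358. 214.] [-0.4  2.6]
scene rail 0.86 [310. 230.] [ 0.9 -3.5]
scene stop_face 0.65 [246. 274.] [ 1.  -3.4]
scene carrier_1 0.85 [319. 211.] [2.8 3.6]
scene carrier_1 0.55 [288. 248.] [-5.1 -0.1]
scene keeper_post 0.62 [384. 193.] [-0.5 -6.3]
scene case_4 0.49 [338. 180.] [0.5 0.2]
wrist stop_face 0.6 [310. 122.] [  46.8 -287.3]
wrist carrier_1 0.97 [328.   1.] [0.6 1.8]
wrist carrier_1 0.86 [312. 120.] [-0.6  0.4]
wrist carrier_1 0.66 [435.  56.] [-109.5  -54.6]
wrist keeper_post 0.59 [233. 128.] [-0.9  0.5]
wrist case_4 0.85 [314. 123.] [ 1.  -2.6]
x,y [0.6109 0.0331] th 97.03 c1x 0.0837 keeper 2.07
paste_tin 0.68 [0.74145089 0.04045227 0.        ]
felt_cone 0.56 [0.73650113 0.04230932 0.        ]
```

View pics/bwrist.png

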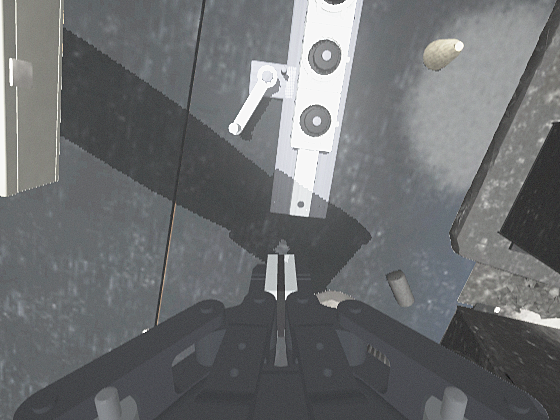

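The wrist view shows the plate's rear corners at (272,213) and (325,218), and carrier 4's rear top edge from about (292,150) to (328,152). The post is at (235,128) with the keeper open by about 2 rad, and the area behind the row is clear. I'll refine the rail pose from these points.

```bash
python3 - <<'E'
from h import *
A=ray("wrist",(272,213),.010);B=ray("wrist",(325.5,218),.010)
print("corners",A,B,"w",np.linalg.norm(A-B))
for q in((292,150),(328,152)): print("rear",ray("wrist",q,.048))
post=ray("wrist",(233,128),.054);piv=ray("wrist",(266,76),.039);print("post",post,"piv",piv,np.linalg.norm((post-piv)[:2]))
for q in ((316,121),(327,57)): print("case",ray("wrist",q,.066))
g=cv2.cvtColor(cv2.imread("pics/bwrist.png"),cv2.COLOR_BGR2GRAY)
cv2.imwrite("pics/crop.png",cv2.resize(cv2.imread("pics/bwrist.png")[0:225,215:375],(0,0),fx=2.6,fy=2.6,interpolation=cv2.INTER_CUBIC))
E
```

```text
corners [ 0.6052832  -0.17704495  0.01      ] [ 0.67262986 -0.16685293  0.01      ] w 0.06811350895687195
rear [ 0.60723842 -0.09179285  0.048     ]
rear [ 0.64484118 -0.08441689  0.048     ]
post [ 0.54295887 -0.08469645  0.054     ] piv [ 0.56318867 -0.02756519  0.039     ] 0.0606071424811333
case [ 0.62161492 -0.05754771  0.066     ]
case [ 0.61564733 -0.00102132  0.066     ]
```

View pics/crop.png

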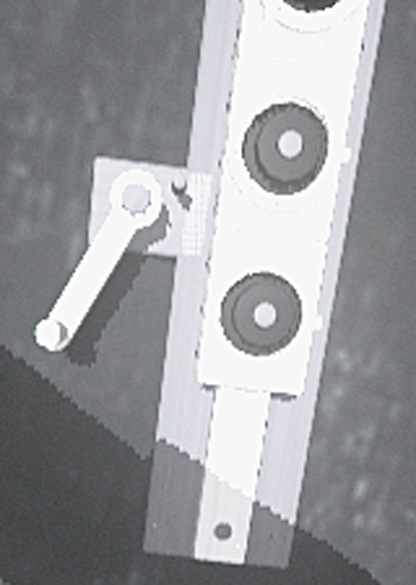

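The crop confirms it: plate corners about (271,212) and (326,218), and nothing near the rail end. Rail origin is about (0.611, 0.034) with heading 97°, and the row's rear face is at rail x ≈ -0.123. I'll lower the shut fingers behind it.

Call:
{"name": "jog_arm", "arguments": {
  "series": [
    [[0.0375,0.033,-0.08],[0,0,-0.08],0],
    [[0.0375,0.033,-0.16],[0,0,-0.08],0],
    [[0.0375,0.033,-0.24],[0,0,-0.08],0],
    [[0.0375,0.033,-0.29],[0,0,-0.08],0],
    [[0.0375,0.033,-0.3],[0,0,-0.08],0]
  ]
}}

```text
time: 3.82
tcp_pos: [0.6266, -0.1161, 0.0653]
eef_rot: [-179.7, -0.1, 97.0]
ft_force: [-0.1, 0.1, -0.2]
width: -0.003
finger_force: 0.0
```

Call:
{"name": "jog_arm", "arguments": {
  "series": [
    [[0,0,-0.007],[0,0,0],0],
    [[0,0,-0.014],[0,0,0],0],
    [[0,0,-0.022],[0,0,0],0],
    [[0,0,-0.022],[0,0,0],0]
  ]
}}

```text
time: 4.32
tcp_pos: [0.6284, -0.1168, 0.0553]
eef_rot: [180.0, 0.0, 97.0]
ft_force: [-0.9, -0.0, -0.1]
width: 0.005
finger_force: 0.0
```

```bash
python3 - <<'E'
from h import *
s=bot.read_state();print(s["tcp_pos"],s["eef_rot"],s["ft_force"])
snap("wrist","w2")
E
```

```text
[ 0.62838795 -0.11681179  0.05529553] [1.79991098e+02 6.20430410e-03 9.69613975e+01] [-0.87485277 -0.0270139  -0.14075808]
```

View pics/w2.png

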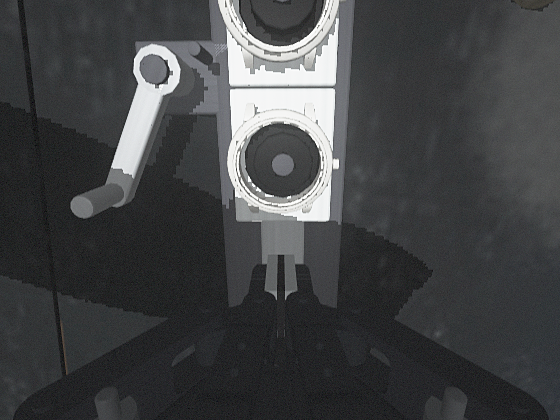

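The fingers are aligned and centred behind carrier 4, whose rear edge is at row ~220. Pushing now.

Call:
{"name": "jog_arm", "arguments": {
  "series": [
    [[-0.002,0.016,-0.003],[0,0,0],0],
    [[-0.004,0.033,-0.003],[0,0,0],0],
    [[-0.006,0.05,-0.003],[0,0,0],0],
    [[-0.008,0.067,-0.003],[0,0,0],0],
    [[-0.0105,0.084,-0.003],[0,0,0],0]
  ]
}}

```text
time: 5.0
tcp_pos: [0.622, -0.0661, 0.0533]
eef_rot: [180.0, 0.0, 97.0]
ft_force: [0.1, -3.1, -1.7]
width: 0.004
finger_force: 2.3
```

Call:
{"name": "jog_arm", "arguments": {
  "series": [
    [[-0.0015,0.012,0],[0,0,0],0],
    [[-0.003,0.024,0],[0,0,0],0],
    [[-0.0045,0.035,0],[0,0,0],0],
    [[-0.0055,0.045,0],[0,0,0],0],
    [[-0.0055,0.045,0],[0,0,0],0]
  ]
}}

```text
time: 5.62
tcp_pos: [0.6186, -0.0383, 0.0533]
eef_rot: [-180.0, -0.1, 97.0]
ft_force: [0.6, -0.2, 0.6]
width: -0.0
finger_force: 0.4
```

```bash
python3 - <<'E'
from h import *
s=bot.read_state();print(s["tcp_pos"],s["eef_rot"],s["ft_force"])
o=np.array([.611,.034]);th=np.radians(97.05);R=np.array([[np.cos(th),np.sin(th)],[-np.sin(th),np.cos(th)]])
print("finger rail",R@(s["tcp_pos"][:2]-o))
snap("wrist","w3");snap("top","t3")
for l,z in(("keeper_post",.054),("case_4",.0515),("carrier_1",.012)):
  for n in("wrist","top"):
    for r in bot.place_of(l,n)[:5]:
      if r["score"]>.35: print(n,l,round(r["score"],2),(R@(ray(n,r["xy"],z)[:2]-o)).round(4))
E
```

```text
[ 0.61857318 -0.03829714  0.05327981] [-1.79981669e+02 -9.64714911e-02  9.69555025e+01] [ 0.57750757 -0.17174241  0.57372196]
finger rail [-0.07268003  0.0013575 ]
wrist keeper_post 0.64 [-0.1087  0.08  ]
top case_4 0.67 [-0.0314  0.0091]
wrist carrier_1 0.9 [-0.0342  0.0022]
wrist carrier_1 0.67 [ 0.0238 -0.0001]
top carrier_1 0.86 [0.0842 0.0025]
top carrier_1 0.85 [0.0228 0.0033]
top carrier_1 0.75 [-0.0401  0.0043]
top carrier_1 0.58 [0.1453 0.0042]
```

Call:
{"name": "jog_arm", "arguments": {
  "series": [
    [[-0.0005,0.0045,0],[0,0,0],0],
    [[-0.001,0.009,0],[0,0,0],0],
    [[-0.0017,0.0135,0],[0,0,0],0],
    [[-0.0022,0.018,0],[0,0,0],0],
    [[-0.0022,0.018,0],[0,0,0],0]
  ]
}}

```text
time: 6.65
tcp_pos: [0.6175, -0.0284, 0.0534]
eef_rot: [180.0, -0.0, 97.0]
ft_force: [0.8, -3.0, -0.9]
width: 0.001
finger_force: 2.0
```

Call:
{"name": "jog_arm", "arguments": {
  "series": [
    [[-0.0004,0.003,0],[0,0,0],0],
    [[-0.0007,0.006,0],[0,0,0],0],
    [[-0.0007,0.006,0],[0,0,0],0]
  ]
}}

```text
time: 7.02
tcp_pos: [0.617, -0.0248, 0.0534]
eef_rot: [180.0, -0.0, 97.0]
ft_force: [0.1, -4.8, 0.6]
width: -0.001
finger_force: 2.1
```

Call:
{"name": "jog_arm", "arguments": {
  "series": [
    [[-0.0003,0.0022,0],[0,0,0],0],
    [[-0.0006,0.0044,0],[0,0,0],0],
    [[-0.0008,0.0065,0],[0,0,0],0],
    [[-0.0008,0.0065,0],[0,0,0],0]
  ]
}}

```text
time: 7.52
tcp_pos: [0.6168, -0.0227, 0.0535]
eef_rot: [180.0, 0.2, 97.0]
ft_force: [-0.3, -9.6, -1.6]
width: 0.001
finger_force: 4.6
```

Call:
{"name": "jog_arm", "arguments": {
  "series": [
    [[-0.0003,0.0022,0],[0,0,0],0],
    [[-0.0006,0.0044,0],[0,0,0],0],
    [[-0.0008,0.0065,0],[0,0,0],0],
    [[-0.0008,0.0065,0],[0,0,0],0]
  ]
}}

```text
time: 8.02
tcp_pos: [0.6173, -0.0224, 0.0541]
eef_rot: [179.9, 0.6, 97.1]
ft_force: [0.9, -18.7, -0.6]
width: 0.001
finger_force: 9.5
```

The row is home: force rose to 19 N with no further travel, and the finger front is at rail x ≈ -0.046. Now I'll back off, lift, and check.

Call:
{"name": "jog_arm", "arguments": {
  "series": [
    [[0.0005,-0.004,0],[0,0,0],0],
    [[0.003,-0.025,0],[0,0,0],0],
    [[0.007,-0.058,0],[0,0,0],0],
    [[0.007,-0.058,0.06],[0,0,0],0],
    [[0.007,-0.058,0.11],[0,0,0],0]
  ]
}}

```text
time: 8.65
tcp_pos: [0.6202, -0.0523, 0.1199]
eef_rot: [-180.0, -0.1, 96.9]
ft_force: [0.3, 0.2, 1.4]
width: -0.002
finger_force: 0.0
```

```bash
python3 - <<'E'
from h import *
s=bot.read_state();print(s["tcp_pos"],s["eef_rot"],s["ft_force"])
o=np.array([.611,.034]);th=np.radians(97.05);R=np.array([[np.cos(th),np.sin(th)],[-np.sin(th),np.cos(th)]])
a=snap("wrist","w4");b=snap("scene","s4")
cv2.imwrite("pics/m4.png",cv2.resize(np.hstack([a,b]),(800,300))[:,:,::-1])
for l,z in(("keeper_post",.054),("case_4",.0515),("carrier_1",.012)):
  for n in("wrist","scene"):
    for r in bot.place_of(l,n)[:5]:
      if r["score"]>.35: print(n,l,round(r["score"],2),np.round(r["xy"]),(R@(ray(n,r["xy"],z)[:2]-o)).round(4))
E
```

```text
[ 0.62016721 -0.05231013  0.11989371] [-1.79960252e+02 -9.52017953e-02  9.69091301e+01] [0.30662124 0.18873036 1.38521334]
wrist keeper_post 0.97 [166. 266.] [-0.1106  0.0806]
scene keeper_post 0.69 [385. 194.] [-0.0967  0.0897]
scene keeper_post 0.39 [220. 228.] [ 0.1419 -0.0835]
scene case_4 0.58 [317. 194.] [-0.0304 -0.0079]
wrist carrier_1 0.92 [281.  42.] [0.0395 0.0022]
wrist carrier_1 0.88 [282. 127.] [-0.0161  0.0017]
scene carrier_1 0.89 [280. 253.] [0.0982 0.0009]
scene carrier_1 0.67 [260. 274.] [0.1557 0.0029]
scene carrier_1 0.45 [220. 229.] [ 0.1042 -0.1182]
```

View pics/m4.png

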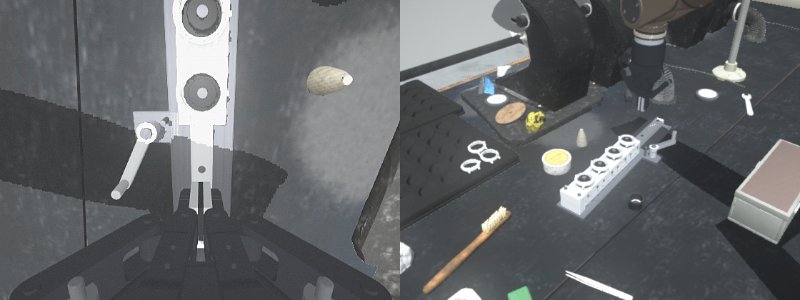

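Carriers read x ≈ 0.156, 0.098, 0.040 and -0.016, so the row is home. The keeper is still open at about 2.0 rad, with its post at (166,266) in the wrist picture. I'll go to the post's outer side and lower.

Call:
{"name": "jog_arm", "arguments": {
  "series": [
    [[-0.09,-0.027,0],[0,0,0],0],
    [[-0.178,-0.053,0],[0,0,0],0],
    [[-0.178,-0.053,-0.02],[0,0,0],0],
    [[-0.178,-0.053,-0.06],[0,0,0],0],
    [[-0.178,-0.053,-0.097],[0,0,0],0]
  ]
}}

```text
time: 9.68
tcp_pos: [0.5141, -0.0837, 0.06]
eef_rot: [180.0, -0.0, 97.0]
ft_force: [-0.4, 0.6, -0.6]
width: -0.001
finger_force: 0.0
```

```bash
python3 - <<'E'
from h import *
s=bot.read_state();print(s["tcp_pos"],s["eef_rot"],s["ft_force"])
o=np.array([.611,.034]);th=np.radians(97.05);R=np.array([[np.cos(th),np.sin(th)],[-np.sin(th),np.cos(th)]])
print(R@(s["tcp_pos"][:2]-o))
a=snap("wrist","w5")
for r in bot.place_of("keeper_post","wrist")[:2]: print(r["score"],r["xy"],R@(ray("wrist",r["xy"],.054)[:2]-o))
E
```

```text
[ 0.51410634 -0.08374018  0.06002034] [ 1.79971092e+02 -5.42968178e-03  9.69579724e+01] [-0.35361021  0.55488964 -0.61129043]
[-0.10495771  0.11061199]
0.79 [339.9, 288.9] [-0.10702737  0.08394039]
```

View pics/w5.png

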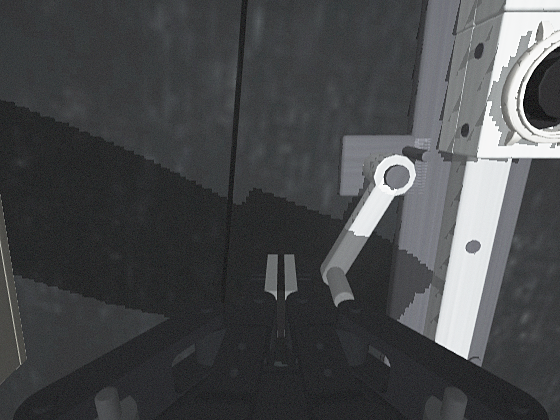

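The fingers (tips ~(280,260)) are just outboard of the post (340,290), and clear. I'll sweep the post towards the rail.

Call:
{"name": "jog_arm", "arguments": {
  "series": [
    [[0.014,0.001,0],[0,0,0],0],
    [[0.028,0.002,0],[0,0,0],0],
    [[0.042,0.003,0],[0,0,0],0],
    [[0.056,0.0045,0],[0,0,0],0],
    [[0.07,0.006,0],[0,0,0],0]
  ]
}}

```text
time: 10.4
tcp_pos: [0.5563, -0.0801, 0.0614]
eef_rot: [180.0, 0.0, 97.0]
ft_force: [-0.9, -0.7, 0.5]
width: -0.0
finger_force: 0.3
```

Call:
{"name": "jog_arm", "arguments": {
  "series": [
    [[0.014,0.001,0],[0,0,0],0],
    [[0.028,0.002,0],[0,0,0],0],
    [[0.042,0.003,0],[0,0,0],0],
    [[0.056,0.0045,0],[0,0,0],0],
    [[0.062,0.005,0],[0,0,0],0]
  ]
}}

```text
time: 11.02
tcp_pos: [0.5931, -0.0772, 0.061]
eef_rot: [-180.0, 0.0, 97.0]
ft_force: [-0.3, -0.2, 0.1]
width: 0.005
finger_force: 0.4
```

```bash
python3 - <<'E'
from h import *
s=bot.read_state();print(s["tcp_pos"],s["eef_rot"],s["ft_force"])
o=np.array([.611,.034]);th=np.radians(97.05);R=np.array([[np.cos(th),np.sin(th)],[-np.sin(th),np.cos(th)]])
print(R@(s["tcp_pos"][:2]-o))
a=snap("wrist","w6")
for r in bot.place_of("keeper_post","wrist")[:2]: print(r["score"],r["xy"],R@(ray("wrist",r["xy"],.054)[:2]-o))
E
```

```text
[ 0.59314297 -0.07717108  0.06099128] [-1.79994883e+02  5.79846119e-03  9.69754818e+01] [-0.25114782 -0.15265596  0.05182286]
[-0.10813887  0.03136665]
0.62 [315.9, 262.3] [-0.0990664   0.01408114]
```

View pics/w6.png

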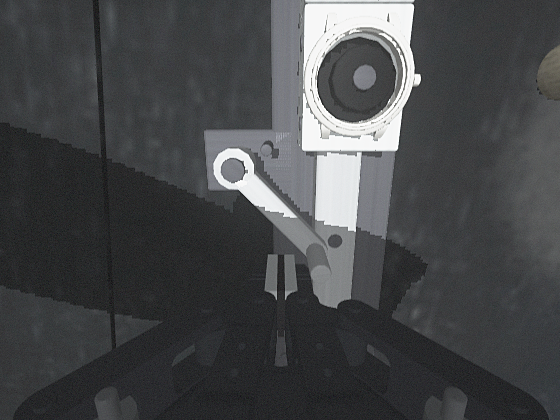

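The keeper is at about 0.79 rad, with the post at (316,262) just beside the fingers. I'll go round behind it and push towards the stop.

Call:
{"name": "jog_arm", "arguments": {
  "series": [
    [[-0.01,-0.001,0],[0,0,0],0],
    [[-0.007,-0.024,0],[0,0,0],0],
    [[-0.004,-0.0475,0],[0,0,0],0],
    [[0.025,-0.044,0],[0,0,0],0],
    [[0.054,-0.04,0],[0,0,0],0]
  ]
}}

```text
time: 11.75
tcp_pos: [0.6257, -0.1028, 0.0614]
eef_rot: [180.0, 0.0, 96.9]
ft_force: [-2.0, 0.6, 0.9]
width: -0.003
finger_force: 0.0
```

Call:
{"name": "jog_arm", "arguments": {
  "series": [
    [[-0.002,0.016,0],[0,0,0],0],
    [[-0.004,0.032,0],[0,0,0],0],
    [[-0.0058,0.047,0],[0,0,0],0],
    [[-0.0075,0.06,0],[0,0,0],0],
    [[-0.009,0.072,0],[0,0,0],0]
  ]
}}

```text
time: 12.38
tcp_pos: [0.6292, -0.0624, 0.0647]
eef_rot: [178.3, 0.9, 96.9]
ft_force: [25.5, -12.4, -12.0]
width: -0.002
finger_force: 13.7
```

```bash
python3 - <<'E'
from h import *
s=bot.read_state();print(s["tcp_pos"],s["eef_rot"],s["ft_force"])
o=np.array([.611,.034]);th=np.radians(97.05);R=np.array([[np.cos(th),np.sin(th)],[-np.sin(th),np.cos(th)]])
print(R@(s["tcp_pos"][:2]-o))
a=snap("wrist","w7")
for r in bot.place_of("keeper_post","wrist")[:2]: print(r["score"],r["xy"],R@(ray("wrist",r["xy"],.054)[:2]-o))
E
```

```text
[ 0.62920056 -0.06240766  0.06465004] [178.33722326   0.85499601  96.91576615] [ 25.49598792 -12.43354197 -12.00942755]
[-0.09791261 -0.00623031]
0.96 [263.6, 251.7] [-0.08399856  0.00133456]
```

View pics/w7.png

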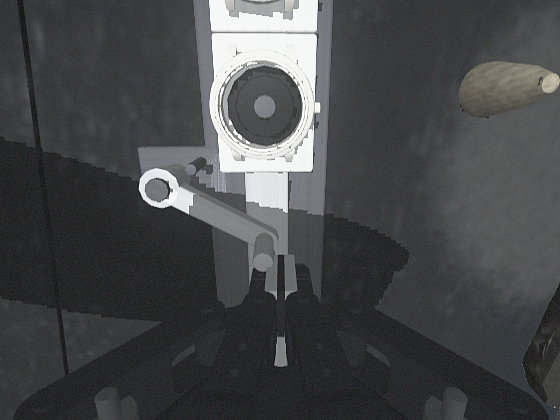

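The post caught on the finger's left edge (263,252), because the tips are narrower than I assumed, and side load built up. I'll back off, recentre and push again.

Call:
{"name": "jog_arm", "arguments": {
  "series": [
    [[0.001,-0.015,0],[0,0,0],0],
    [[0.005,-0.04,0],[0,0,0],0],
    [[0.005,-0.04,0],[0,0,0],0]
  ]
}}

```text
time: 12.85
tcp_pos: [0.6218, -0.0823, 0.0608]
eef_rot: [-179.9, -0.0, 96.9]
ft_force: [0.5, 0.5, -0.6]
width: 0.003
finger_force: 0.0
```

```bash
python3 - <<'E'
from h import *
s=bot.read_state();print(s["tcp_pos"],s["eef_rot"],s["ft_force"])
o=np.array([.611,.034]);th=np.radians(97.05);R=np.array([[np.cos(th),np.sin(th)],[-np.sin(th),np.cos(th)]])
print(R@(s["tcp_pos"][:2]-o))
a=snap("wrist","w8")
for l,z in(("keeper_post",.054),("carrier_1",.012)):
  for r in bot.place_of(l,"wrist")[:2]: print(r["score"],r["xy"],R@(ray("wrist",r["xy"],z)[:2]-o))
E
```

```text
[ 0.62181253 -0.08229248  0.06083396] [-1.79910408e+02 -4.21722960e-02  9.69001345e+01] [ 0.50417003  0.45150377 -0.55873921]
[-0.11674032  0.00354243]
0.73 [272.3, 234.9] [-0.09190483  0.00762467]
0.75 [286.1, 73.2] [-0.01715653  0.00074341]
```

Call:
{"name": "jog_arm", "arguments": {
  "series": [
    [[-0.001,0.013,0],[0,0,0],0],
    [[-0.001,0.025,0],[0,0,0],0],
    [[-0.001,0.037,0],[0,0,0],0],
    [[0.001,0.049,0],[0,0,0],0],
    [[0.0025,0.061,0],[0,0,0],0]
  ]
}}

```text
time: 13.62
tcp_pos: [0.6242, -0.0447, 0.0612]
eef_rot: [-180.0, -0.0, 97.0]
ft_force: [0.5, -1.5, 0.6]
width: -0.001
finger_force: 0.4
```

```bash
python3 - <<'E'
from h import *
s=bot.read_state();print(s["tcp_pos"],s["eef_rot"],s["ft_force"])
o=np.array([.611,.034]);th=np.radians(97.05);R=np.array([[np.cos(th),np.sin(th)],[-np.sin(th),np.cos(th)]])
print(R@(s["tcp_pos"][:2]-o))
a=snap("wrist","w9")
for l,z in(("keeper_post",.054),("carrier_1",.012)):
  for r in bot.place_of(l,"wrist")[:2]: print(r["score"],r["xy"],R@(ray("wrist",r["xy"],z)[:2]-o))
E
```

```text
[ 0.62420844 -0.0447067   0.06118279] [-1.79991308e+02 -9.52172917e-03  9.69729931e+01] [ 0.52429636 -1.51640889  0.60522529]
[-0.07973278 -0.00344848]
0.95 [287.0, 249.8] [-0.0631987  -0.00620394]
0.65 [273.5, 143.2] [-0.01720657  0.00100386]
0.56 [273.6, 24.1] [0.04160186 0.00056902]
```

Call:
{"name": "jog_arm", "arguments": {
  "series": [
    [[-0.0003,0.004,0],[0,0,0],0],
    [[-0.0005,0.007,0],[0,0,0],0],
    [[-0.0008,0.01,0],[0,0,0],0],
    [[-0.0008,0.01,0],[0,0,0],0]
  ]
}}

```text
time: 14.28
tcp_pos: [0.6236, -0.0393, 0.0611]
eef_rot: [-180.0, -0.0, 97.0]
ft_force: [0.3, 0.4, 0.7]
width: 0.001
finger_force: 0.0
```

Call:
{"name": "jog_arm", "arguments": {
  "series": [
    [[-0.0002,0.002,0],[0,0,0],0],
    [[-0.0003,0.004,0],[0,0,0],0],
    [[-0.0003,0.004,0],[0,0,0],0]
  ]
}}

```text
time: 14.65
tcp_pos: [0.6235, -0.0369, 0.0611]
eef_rot: [-180.0, -0.0, 97.0]
ft_force: [0.5, 0.1, 0.4]
width: -0.002
finger_force: 0.1
```

Call:
{"name": "jog_arm", "arguments": {
  "series": [
    [[-0.0002,0.002,0],[0,0,0],0],
    [[-0.0003,0.004,0],[0,0,0],0],
    [[-0.0003,0.004,0],[0,0,0],0]
  ]
}}

```text
time: 15.02
tcp_pos: [0.6235, -0.0362, 0.0612]
eef_rot: [180.0, 0.2, 97.0]
ft_force: [-0.3, -5.0, -1.2]
width: 0.003
finger_force: 3.0
```

Call:
{"name": "jog_arm", "arguments": {
  "series": [
    [[-0.0002,0.002,0],[0,0,0],0],
    [[-0.0003,0.003,0],[0,0,0],0],
    [[-0.0003,0.003,0],[0,0,0],0]
  ]
}}

```text
time: 15.4
tcp_pos: [0.6235, -0.036, 0.0613]
eef_rot: [180.0, 0.3, 97.0]
ft_force: [0.3, -10.8, -1.7]
width: -0.003
finger_force: 5.1
```

The keeper has stalled against its pin at 11 N. I'll back off, lift and check.

Call:
{"name": "jog_arm", "arguments": {
  "series": [
    [[0.0005,-0.006,0],[0,0,0],0],
    [[0.004,-0.035,0],[0,0,0],0],
    [[0.006,-0.06,0.06],[0,0,0],0],
    [[0.006,-0.06,0.14],[0,0,0],0],
    [[0.006,-0.06,0.14],[0,0,0],0]
  ]
}}

```text
time: 16.02
tcp_pos: [0.6301, -0.0702, 0.1509]
eef_rot: [179.4, 0.2, 96.9]
ft_force: [0.5, -0.2, -1.0]
width: -0.0
finger_force: 0.0
```

```bash
python3 - <<'E'
from h import *
s=bot.read_state();print(s["tcp_pos"],s["ft_force"])
o=np.array([.611,.034]);th=np.radians(97.05);R=np.array([[np.cos(th),np.sin(th)],[-np.sin(th),np.cos(th)]])
a=snap("wrist","w10");snap("scene","s10")
for n in("wrist","scene"):
 for l,z in(("keeper_post",.054),("carrier_1",.012)):
  for r in bot.place_of(l,n)[:4]: print(n,l,round(r["score"],2),np.round(r["xy"]),(R@(ray(n,r["xy"],z)[:2]-o)).round(4))
E
```

```text
[ 0.63006373 -0.07022503  0.15091713] [ 0.50341398 -0.24217127 -1.02643656]
wrist keeper_post 0.93 [278. 154.] [-0.0521 -0.0008]
wrist carrier_1 0.85 [270.  21.] [0.0409 0.0057]
wrist carrier_1 0.73 [268. 104.] [-0.0169  0.0084]
scene keeper_post 0.76 [325. 191.] [-0.0451 -0.    ]
scene carrier_1 0.91 [282. 255.] [0.0986 0.0064]
scene carrier_1 0.82 [296. 233.] [ 0.038  -0.0054]
scene carrier_1 0.73 [261. 275.] [0.1569 0.0058]
scene carrier_1 0.57 [315. 218.] [-0.0166 -0.0006]
```

View pics/w10.png

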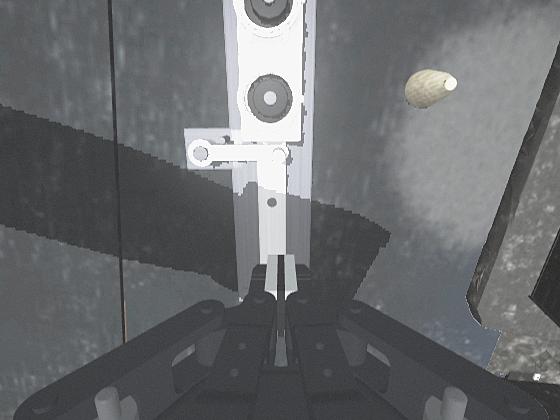

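The keeper lies square across the rail, from its pivot (200,153) to the post (280,153), just behind carrier 4. The row reads home and the gripper is clear, so I'm handing in.

```bash
python3 -c "
from workcell import bot
print(bot.sign_off())"
```

```text
the job is handed in; nothing more can be done
None
```

The row is home against the end stop, the keeper is shut against its pin behind the last carrier, and the job was handed in at about 16 s; no verdict came back.

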